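Move the office stamps to the new stamp rack in the same order

ROBOT

A 6-joint arm with a two-finger parallel gripper is mounted at the origin on the work surface. World frame = base frame: x ahead of the robot, y to its left, z up, the work surface at z = 0. Lengths are in m, angles in rad, forces in N, time in s.
With the tool pointing down it reaches from about 0.4 to 0.825 m from the base axis. Payload 7 kg.
Tool frame: the origin (TCP) lies at the very end of the fingers, on their centre line; the grasp point (between the pads) lies 19 mm behind it; x points along the fingers, y is the direction in which the jaws open and shut, and the axes are right-handed (so a half turn about x gives the same grasp; the last joint's range is limited). The gripper opens to 88 mm and grips with 3 to 60 N. Pads are 19 mm wide; open, the fingers measure 130 mm over their backs; the gripper's body (78 mm by 193 mm) begins 47 mm behind the grasp point.
Start: joints at [-0.871, 0.359, 0.012, 0, -1.224, -0.288], TCP at [0.27, -0.619, 0.196] pointing down, gripper open.
Joint ranges: [-3.07, 3.07], [-1.43, 2.12], [-1.02, 1.25], [-3.03, 1.67], [-3.05, -0], [-3.03, 3.03]. Speed limits (rad/s): [2.39, 2.39, 3.01, 3.14, 3.14, 3.14].

INTERFACE

Orientations are given as [roll, pitch, yaw] about the fixed x, y, z axes, in that order (R = Rz(yaw) Ry(pitch) Rx(roll)).
In Python, from station import arm gives the robot as it stands.
- The arm moves only by the shell command python3 -m inch 'ROWS' [OPENING] [FORCE]. ROWS is text: rows parted by semicolons, each of 6 numbers parted by spaces: the shift along the world's x, y, z in units of 30 mm (1.0 is 30 mm), then the turn, a rotation vector about the world's x, y, z in units of 5 degrees (1.0 is 5 degrees). In form: dx dy dz wx wy wz; .... A call has 1 to 12 rows; each row shifts and turns the commanded pose from where the row before left it; what a row does not reach is not made up. A row lasts 1/8 s, in which the tool goes at most 62.5 mm and 10.7 degrees, less where a joint would pass 70% of its speed; a pose out of reach is approached as far as the arm can. A call is refused whole if a number of a shift passes 1 or a number of a turn 1, either way. A call with a gripper value outside its range is refused whole. OPENING is the opening, from 0 (shut) to 1 (fully open), set as the call begins (- or left out, the last holds). The fingers move at their own pace and stop on an object; FORCE is the grip in N (left out, the last holds). Time passes only in rows, so rows that do not move let the fingers close. It gives the time, the measured TCP pose, the force and the opening at its end, in the units of the state.
- arm.get_state(): the state, without advancing time (a new reading comes with each control period).
- arm.grab_frame(name): name is "scene" or "top"; returns a dict with "frame" (400x640x3 uint8, red, green, blue), "range_z" (400x640 float32, m along the optical axis (not along the pixel's ray), 0 where there is no reading), "mtx" (3x3 intrinsics, pixels), "dist_coeffs" ([k1, k2, p1, p2, k3] as OpenCV has them; the pictures are not rectified), "pose" (4x4, takes a point from camera to world coordinates). Camera axes: x right, y up, looking along -z (the intrinsics and any distortion apply to the point x, -y, -z); pixel columns grow to the right and rows downward; lengths in m; the calibration is good to about 2 mm. A picture is of the moment at which its call begins.
- arm.job_done(): hands the job in, once; it reports no verdict.
Trained networks look in a picture, given as the dict that the camera call returned (one of the last four; its "shot" number tells which), for a name from the list of things; names that differ only in an ending like _2 or _b are one class to them, and where a whole thing is asked for, a point or a joint stands for the part that bears it (a point fixed in the world has none). Each returns a list of dicts, best first, with "confidence" (0 to 1); they miss things now and then, are a little off and sometimes report something else, mostly with a low value. They report only what shows in the picture. A call takes as long as a camera call. They do not tell look-alikes from the thing itself.
- arm.search_frame(picture, target): "extent" ([centre column, centre row, width, height] as shares, 0 to 1, of the picture: columns of its width, rows of its height, round what is visible of it).
- arm.masks_of(picture, target): "mask" (400x640 bool, what is visible of it) and "extent" ([centre column, centre row, width, height] as shares, 0 to 1, of the picture: columns of its width, rows of its height, round what is visible of it).
- arm.place_of(picture, target): "position" ([column, row] as shares, 0 to 1, of the picture: columns of its width, rows of its height: a listed point, or the origin of a listed thing).
The state is a dict: "t": time; "q": joint angles; "qd": joint speeds; "joint_efforts": joint torques, N m; "eef_pos": TCP position; "ee_rot": TCP orientation; "force": force on the tool from outside, world axes, zero at the start; "moment": the same for the moment, N m; "width": finger opening in m.
Only numpy, scipy, OpenCV 4.12 (cv2) and the standard library are available. Lean on these libraries where they do the work, as an engineer would, in place of code of your own. Each camera call takes 0.05 s, during which the arm holds its last target. There are 200 camera calls.

TASK

Move the four rubber stamps from the old wooden stamp rack to the empty metal rack beside it, keeping them in the same order from left to right, so that the weighing clerk still finds each one without looking. Set each stamp down, without dropping it, so that it stands upright on its face in the middle of its own compartment. Leave the ink pad, the stapler, the clip cup and the pen as they lie.

Things in the scene. Friction and masses are not known exactly. Their poses are not given: they have to be found in the camera images.
- old_rack: Old light wooden stamp rack, left or right of the new one; at the start one stamp in each compartment, in an order that changes. 286 mm (y) x 96 mm (x), 26 mm high. One row of four compartments centred at y = +105, +35, -35, -105 mm, x = 0; each 64 (y) x 84 mm (x) inside; walls 6 mm, floor 8 mm above the desk. Origin: centre of the underside; z up, x to its back, away from the robot within 15 deg. Fixed.
- new_rack: New metal stamp rack with black linings, empty, end to end with the old one and nearly parallel. 286 mm (y) x 96 mm (x), 26 mm high. One row of four compartments centred at y = +105, +35, -35, -105 mm, x = 0; each 64 (y) x 84 mm (x) inside; walls 6 mm, floor 8 mm above the desk. Origin: centre of the underside; z up, x to its back, away from the robot within 15 deg. Fixed.
- round_stamp: Round stamp of turned wood: round base 42 mm in diameter, then a round handle 26 mm in diameter from 38 to 70 mm above its foot, rounded off to the top at 84 mm. About 70 g. Origin: centre of the foot; z runs up the handle.
- oblong_stamp: Oblong stamp: light wooden mount 64 mm (its x) by 23 mm (its y) and 17 mm high, then a black round handle 24 mm in diameter from 39 to 68 mm above its foot, top at 82 mm. Its long side runs from front to back of the compartment and does not fit across it. About 60 g. Origin: centre of the foot; z runs up the handle.
- seal_block: Seal block: plain upright square bar of pale stone, 26 x 26 mm and 70 mm high, with a thin brass band; sides along its x and y. It is gripped on its flat sides. About 90 g. Origin: centre of the foot; z up.
- date_stamp: Date stamp: steel frame 40 mm (x) by 34 mm (y; 42 mm over its setting wheels) up to 38 mm above its foot, with grey number wheels inside, then a black round handle 24 mm in diameter from 61 to 78 mm above its foot (15 mm neck below, 43 to 49 mm), top at 92 mm. About 110 g. Origin: centre of the foot; z runs up the handle.
- ink_pad: Bystander: closed flat steel ink pad tin, 74 x 112 mm, 17 mm high, lying close in front of the old rack. Origin: centre of the underside. Leave it alone.
- clip_cup: Bystander: low black round cup of paper clips, 68 mm in diameter, 46 mm high, standing close behind the old rack. Origin: centre of the underside. Leave it alone.
- stapler: Bystander: desk stapler, 135 mm long (its x), 36 mm wide, 58 mm high, lying close behind the new rack. Origin: centre of the underside. Leave it alone.
- pen: Bystander: grey and black marker pen, 140 mm long (its x), 14 mm high, lying close in front of the new rack. Origin: underside near its middle. Leave it alone.
Not all that is in view belongs to the job. There is more than one size of the round_stamp; the job needs the smallest.

How it is judged:
At the end, for the whole second after the job is handed in: All four stamps stand in the new rack in the same left-to-right order as in the old one, each within 12 mm sideways and 15 mm front to back of the middle of its compartment, its foot within 4 mm of the floor, upright within 0.1 rad, at rest and released (x of round_stamp in the frame of new_rack between -0.015 and 0.015 m and (y of round_stamp in the frame of new_rack between 0.093 and 0.117 m or y of round_stamp in the frame of new_rack between 0.023 and 0.047 m or y of round_stamp in the frame of new_rack between -0.047 and -0.023 m or y of round_stamp in the frame of new_rack between -0.117 and -0.093 m) and z of round_stamp in the frame of new_rack between 0.004 and 0.012 m and angle between each of round_stamp, oblong_stamp, seal_block, date_stamp's own z axis and vertical below 0.1 rad and distance of round_stamp from where it was at the start of the episode between 0.303 and 0.372 m and linear speed of each of round_stamp, oblong_stamp, seal_block, date_stamp below 0.02 m/s and angular speed of each of round_stamp, oblong_stamp, seal_block, date_stamp below 0.2 rad/s and contact force between each of round_stamp, oblong_stamp, seal_block, date_stamp and the fingers below 0.05 N and x of oblong_stamp in the frame of new_rack between -0.015 and 0.015 m and (y of oblong_stamp in the frame of new_rack between 0.093 and 0.117 m or y of oblong_stamp in the frame of new_rack between 0.023 and 0.047 m or y of oblong_stamp in the frame of new_rack between -0.047 and -0.023 m or y of oblong_stamp in the frame of new_rack between -0.117 and -0.093 m) and z of oblong_stamp in the frame of new_rack between 0.004 and 0.012 m and distance of oblong_stamp from where it was at the start of the episode between 0.303 and 0.372 m and x of seal_block in the frame of new_rack between -0.015 and 0.015 m and (y of seal_block in the frame of new_rack between 0.093 and 0.117 m or y of seal_block in the frame of new_rack between 0.023 and 0.047 m or y of seal_block in the frame of new_rack between -0.047 and -0.023 m or y of seal_block in the frame of new_rack between -0.117 and -0.093 m) and z of seal_block in the frame of new_rack between 0.004 and 0.012 m and distance of seal_block from where it was at the start of the episode between 0.303 and 0.372 m and x of date_stamp in the frame of new_rack between -0.015 and 0.015 m and (y of date_stamp in the frame of new_rack between 0.093 and 0.117 m or y of date_stamp in the frame of new_rack between 0.023 and 0.047 m or y of date_stamp in the frame of new_rack between -0.047 and -0.023 m or y of date_stamp in the frame of new_rack between -0.117 and -0.093 m) and z of date_stamp in the frame of new_rack between 0.004 and 0.012 m and distance of date_stamp from where it was at the start of the episode between 0.303 and 0.372 m); the robot touches nothing.
It fails at once if a stamp is dropped or thrown into the new rack (faster than 0.6 m/s within 22 mm of its floor) ((x of round_stamp in the frame of new_rack between -0.05 and 0.05 m and y of round_stamp in the frame of new_rack between -0.15 and 0.15 m and z of round_stamp in the frame of new_rack below 0.03 m and linear speed of round_stamp above 0.6 m/s) or (x of oblong_stamp in the frame of new_rack between -0.05 and 0.05 m and y of oblong_stamp in the frame of new_rack between -0.15 and 0.15 m and z of oblong_stamp in the frame of new_rack below 0.03 m and linear speed of oblong_stamp above 0.6 m/s) or (x of seal_block in the frame of new_rack between -0.05 and 0.05 m and y of seal_block in the frame of new_rack between -0.15 and 0.15 m and z of seal_block in the frame of new_rack below 0.03 m and linear speed of seal_block above 0.6 m/s) or (x of date_stamp in the frame of new_rack between -0.05 and 0.05 m and y of date_stamp in the frame of new_rack between -0.15 and 0.15 m and z of date_stamp in the frame of new_rack below 0.03 m and linear speed of date_stamp above 0.6 m/s)).
It fails at once if the ink pad, the stapler, the clip cup or the pen is shifted by more than 20 mm (distance of any of ink_pad, stapler, clip_cup, pen from where it was at the start of the episode above 0.02 m).
It also fails if it takes over 96 s, if anything falls off the work surface, if the arm or the gripper's body presses on something with over 40 N, if the wrist force passes 120 N, or if a joint passes its speed limit or range.

## Working session

There is one attempt and no reset: what is moved stays moved. The work goes in short steps, Python scripts to look and compute and a shell command to move; the robot and the scene stay as the last step left them, time stands still between calls to the robot, and variables do not carry over. Pictures are saved under pics/ and viewed, about 12 in all and at most 16, crops included, and the job is handed in when it is done.

```bash
ls; mkdir -p pics; cat > h.py <<'E'
import numpy as np, cv2
from station import arm
def shot(name,fn=None):
    p=arm.grab_frame(name)
    if fn: cv2.imwrite('pics/'+fn,p['frame'][:,:,::-1])
    return p
def cloud(p):
    h,w=p['range_z'].shape
    u,v=np.meshgrid(np.arange(w),np.arange(h))
    uv=np.stack([u,v],-1).reshape(-1,1,2).astype(np.float64)
    n=cv2.undistortPoints(uv,p['mtx'],p['dist_coeffs']).reshape(h,w,2)
    z=p['range_z'].astype(float)
    P=np.stack([n[...,0]*z,-n[...,1]*z,-z],-1)
    T=p['pose']
    W=P@T[:3,:3].T+T[:3,3]
    W[z<=0]=np.nan
    return W
E
python3 - <<'E'
from h import *
for n in('top','scene'):
    p=shot(n,n+'0.png'); W=cloud(p); print(n,p['pose'].round(3).tolist(),p['mtx'].round(1).tolist())
    for t in ['old_rack','new_rack','round_stamp','oblong_stamp','seal_block','date_stamp','ink_pad','clip_cup','stapler','pen']:
        for r in arm.masks_of(p,t)[:3]:
            e=r['extent'];m=r['mask'];q=W[m]; q=q[~np.isnan(q[:,0])]
            print(t,round(r['confidence'],2),[round(e[0]*640),round(e[1]*400),round(e[2]*640),round(e[3]*400)],m.sum(),np.median(q,0).round(3) if len(q) else None, 'ztop',np.percentile(q[:,2],97).round(3) if len(q) else None)
print(arm.get_state())
E
```

```text
pics
top [[-0.007, 0.985, -0.175, 0.379], [-1.0, -0.005, 0.011, 0.015], [0.01, 0.175, 0.984, 0.865], [0.0, 0.0, 0.0, 1.0]] [[396.5, 0.0, 325.6], [0.0, 396.5, 198.7], [0.0, 0.0, 1.0]]
new_rack 0.98 [265, 193, 130, 58] 6117 [0.547 0.137 0.009] ztop 0.027
round_stamp 0.81 [402, 190, 26, 22] 344 [ 0.538 -0.152  0.039] ztop 0.092
round_stamp 0.68 [353, 141, 26, 33] 688 [ 0.643 -0.052  0.054] ztop 0.118
round_stamp 0.68 [342, 259, 25, 28] 598 [ 0.402 -0.024  0.027] ztop 0.118
oblong_stamp 0.91 [372, 193, 14, 29] 371 [ 0.536 -0.087  0.026] ztop 0.09
seal_block 0.55 [471, 191, 18, 13] 303 [ 0.539 -0.293  0.069] ztop 0.08
date_stamp 0.67 [438, 192, 26, 20] 452 [ 0.537 -0.223  0.046] ztop 0.1
date_stamp 0.49 [402, 191, 24, 17] 335 [ 0.537 -0.153  0.047] ztop 0.093
ink_pad 0.64 [416, 245, 53, 39] 1771 [ 0.429 -0.187  0.017] ztop 0.02
clip_cup 0.81 [419, 144, 29, 32] 873 [ 0.645 -0.195  0.039] ztop 0.046
clip_cup 0.5 [401, 190, 24, 18] 310 [ 0.537 -0.152  0.047] ztop 0.093
stapler 0.8 [270, 147, 63, 26] 1260 [0.64  0.128 0.05 ] ztop 0.057
scene [[0.665, -0.46, 0.589, 0.975], [0.747, 0.383, -0.54
[... 1009 characters left out ...]
7, 40, 36] 249 [0.469 0.079 0.009] ztop 0.013
{'t': 1.1, 'q': array([-8.70902381e-01,  3.58558305e-01,  1.18986290e-02,  2.92781448e-05,
       -1.22409008e+00, -2.88111389e-01]), 'qd': array([-1.37498475e-03, -5.22862126e-04, -6.93859083e-04,  2.38192167e-05,
       -3.77389310e-04, -8.91708325e-04]), 'joint_efforts': array([ 1.02282329e-04, -5.82397056e+01,  2.93302578e+01,  7.00269252e+00,
        1.22840964e-02, -1.33274426e-05]), 'eef_pos': array([ 0.27014029, -0.6185713 ,  0.19619291]), 'ee_rot': array([-1.81670389,  1.57074223, -1.40491138]), 'force': array([-0.34536704,  0.18691715,  1.20503603]), 'moment': array([ 0.01028901, -0.03179748,  0.01003544]), 'width': 0.08749697693787913}
```

View pics/top0.png

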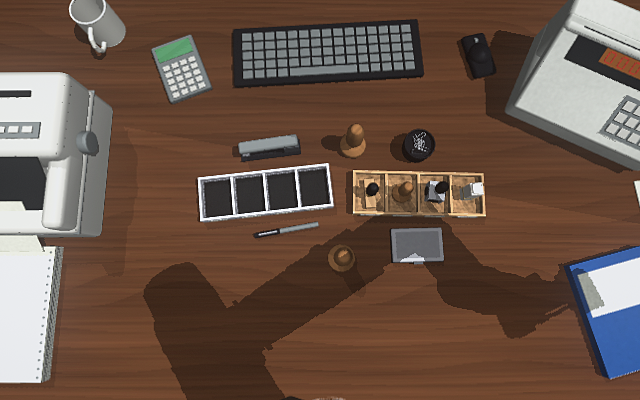

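View pics/scene0.png

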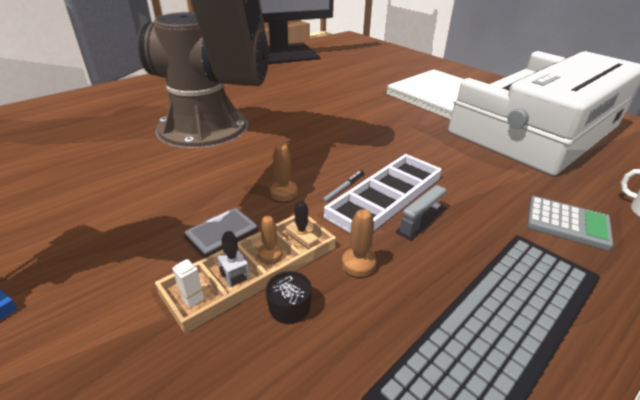

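```bash
cat > m.py <<'E'
from h import *
import json
from scipy.optimize import minimize
# fuse both cams; measure racks by rim points and stamps by handle slices
ps={n:cloud(shot(n)) for n in('top','scene')}
for n,W in ps.items():
    P=W.reshape(-1,3); P=P[~np.isnan(P[:,0])]
    d=P[(P[:,2]<.004)&(P[:,2]>-.01)&(P[:,0]>.4)]
    print(n,'desk',np.median(d[:,2]).round(4))
    for rack,ys in(('old',(-.36,-.03)),('new',(-.02,.32))):
        r=P[(abs(P[:,2]-.0255)<.004)&(P[:,0]>.46)&(P[:,0]<.62)&(P[:,1]>ys[0])&(P[:,1]<ys[1])]
        (c,s,a)=cv2.minAreaRect(r[:,:2].astype(np.float32)*1000)
        print(n,rack,len(r),np.round(c,1),np.round(s,1),round(a,2))
    for nm,(x,y,lo,hi) in dict(oblong=(.54,-.09,.05,.074),round=(.54,-.155,.05,.075),date=(.54,-.225,.071,.084),seal=(.54,-.297,.04,.076),big1=(.65,-.055,.06,.1),big2=(.41,-.027,.06,.1)).items():
        b=P[(np.hypot(P[:,0]-x,P[:,1]-y)<.035)]
        s=b[(b[:,2]>lo)&(b[:,2]<hi)]
        t=b[b[:,2]>b[:,2].max()-.006]
        print(n,nm,'top z',b[:,2].max().round(4),'topmean',t.mean(0).round(4),'slice x',np.percentile(s[:,0],[2,98]).round(4),'y',np.percentile(s[:,1],[2,98]).round(4),len(s))
E
python3 m.py
```

```text
top desk -0.0003
top old 1741 [ 555.3 -195.9] [287.5 126.2] 88.69
top new 1375 [545.9 136.8] [ 97.8 286.4] 6.32
top oblong top z 0.0935 topmean [ 0.5424 -0.0888  0.0899] slice x [0.5311 0.5437] y [-0.0946 -0.0778] 28
top round top z 0.0945 topmean [ 0.5425 -0.158   0.0913] slice x [0.5304 0.5501] y [-0.1652 -0.1457] 39
top date top z 0.1021 topmean [ 0.5427 -0.229   0.0991] slice x [0.5311 0.5496] y [-0.2321 -0.218 ] 28
top seal top z 0.0815 topmean [ 0.541  -0.3024  0.0778] slice x [0.5275 0.5534] y [-0.3155 -0.2895] 164
top big1 top z 0.1202 topmean [ 0.6531 -0.0553  0.1168] slice x [0.6353 0.6573] y [-0.0724 -0.0374] 124
top big2 top z 0.1216 topmean [ 0.4044 -0.0258  0.1174] slice x [0.3873 0.4214] y [-0.0434 -0.0086] 37
scene desk 0.0002
scene old 2614 [ 542.1 -195.5] [287.3  98.4] 88.57
scene new 1197 [546.5 136.3] [ 97.9 289.9] 6.24
scene oblong top z 0.0911 topmean [ 0.5448 -0.092   0.0883] slice x [0.5395 0.5549] y [-0.1016 -0.0844] 142
scene round top z 0.0929 topmean [ 0.545  -0.1605  0.0907] slice x [0.54   0.5558] y [-0.1722 -0.1494] 182
scene date top z 0.101 topmean [ 0.5451 -0.231   0.0983] slice x [0.5415 0.5551] y [-0.2417 -0.2218] 100
scene seal top z 0.0793 topmean [ 0.5427 -0.3042  0.0765] slice x [0.5302 0.5548] y [-0.3168 -0.2908] 482
scene big1 top z 0.1192 topmean [ 0.6553 -0.0578  0.1164] slice x [0.642  0.6712] y [-0.0735 -0.0479] 441
scene big2 top z 0.1192 topmean [ 0.4065 -0.0289  0.1163] slice x [0.3963 0.4224] y [-0.0449 -0.0176] 315
```

Top view: new rack at (265,193), old rack at (419,193). The stamps in the old rack, left to right, are oblong (372,193), round (402,190), date (438,192) and seal (472,191). Things that could pass for round_stamp are at (402,190), top at 0.092 (rack floor + 84 mm), and at (353,141) and (342,259), both with tops at 0.118 on the desk. I choose (402,190), the smallest, and check it in a crop.

```bash
python3 - <<'E'
from h import *
a=cv2.imread('pics/top0.png')[110:280,320:500]; b=cv2.imread('pics/scene0.png')[150:330,150:390]
a=cv2.resize(a,None,fx=2.2,fy=2.2,interpolation=3); b=cv2.resize(b,None,fx=1.65,fy=1.65*a.shape[0]/(1.65*180),interpolation=3) if 0 else cv2.resize(b,(396,a.shape[0]),interpolation=3)
cv2.imwrite('pics/crop1.png',np.hstack([a,b]))
p=shot('top');W=cloud(p);P=W.reshape(-1,3);P=P[~np.isnan(P[:,0])]
s=P[(P[:,2]>.12)&(P[:,0]>.2)&(P[:,0]<.8)&(P[:,1]<-.1)]; print('tall right',s.min(0),s.max(0))
s=P[(P[:,2]>.12)&(P[:,0]>.4)&(P[:,0]<.8)&(P[:,1]>.1)]; print('tall left',s.min(0),s.max(0))
for n in('top','scene'):
    q=cloud(shot(n)).reshape(-1,3);
    for nm,x,y,lo,hi in(('seal',.541,-.303,.074,.084),('oblmount',.543,-.091,.019,.0235 if 0 else .029)):
        s=q[(abs(q[:,0]-x)<.034)&(abs(q[:,1]-y)<.022)&(q[:,2]>lo)&(q[:,2]<hi)]
        print(n,nm,len(s),cv2.minAreaRect((s[:,:2]*1000).astype(np.float32)))
E
```

```text
tall right [ 0.67994931 -0.62625971  0.12000333] [ 0.79999415 -0.43195191  0.18564739]
tall left [0.45602297 0.4676959  0.12001998] [0.74942934 0.62716137 0.18876442]
top seal 124 ((540.6882934570312, -302.6995849609375), (25.57775115966797, 25.288095474243164), 0.49087271094322205)
top oblmount 209 ((542.7042236328125, -89.53608703613281), (64.30828857421875, 23.40291976928711), 2.939342737197876)
scene seal 174 ((542.0887451171875, -303.87738037109375), (24.151548385620117, 23.604625701904297), 6.638393878936768)
scene oblmount 299 ((542.9668579101562, -90.06425476074219), (64.91827392578125, 24.287874221801758), 2.604310989379883)
```

View pics/crop1.png

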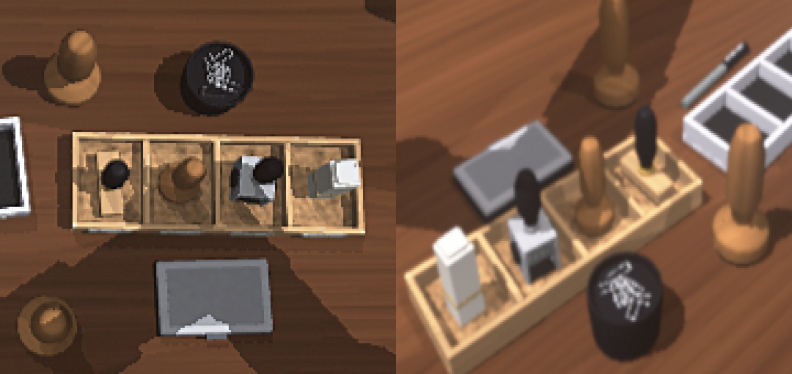

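The crop confirms the small turned-wood stamp in the second compartment. The two tall lookalikes stand outside the rack. I move above the seal block first.

```bash
python3 -m inch '.82 .96 0 0 0 -.38;.82 .96 0 0 0 -.38;.82 .96 0 0 0 -.38;.82 .96 0 0 0 -.38;.82 .96 0 0 0 -.38;.82 .96 0 0 0 -.38;.82 .96 0 0 0 -.38;.82 .96 0 0 0 -.38;.82 .96 0 0 0 -.38;.82 .96 0 0 0 -.38;.82 .96 0 0 0 -.38;0 0 0 0 0 0' 0.55 15
python3 -m inch '0 0 0 0 0 0;0 0 0 0 0 0'
cat >> h.py <<'E'
from scipy.spatial.transform import Rotation as Ro
def go(x,y,yaw,z):
    s=arm.get_state(); p=s['eef_pos']; R=Ro.from_euler('xyz',s['ee_rot'])
    ty=R.apply([0,1,0]); tx=R.apply([1,0,0]); a=np.degrees(np.arctan2(-ty[0],ty[1]))
    print('t',round(s['t'],2),'pos',p.round(4),'yaw',round(a,2),'tilt',tx.round(3),'w',round(s['width'],4),'F',s['force'].round(1),'q6',s['q'][5].round(2))
    print('units',((np.array([x,y,z])-p)/.03).round(2),'wz',round((yaw-a)/5,2))
E
python3 -c "
from h import *
go(.5415,-.303,3,.041)"
```

```text
t: 2.85
eef_pos: [0.5422, -0.2999, 0.196]
ee_rot: [0.615, 1.571, 0.665]
force: [0.3, -0.5, 0.3]
width: 0.0481
t: 3.1
eef_pos: [0.5403, -0.3023, 0.1962]
ee_rot: [-1.871, 1.571, -1.825]
force: [-1.1, -0.0, -0.5]
width: 0.0484
t 3.1 pos [ 0.5403 -0.3023  0.1962] yaw 2.66 tilt [-0. -0. -1.] w 0.0484 F [-1.1 -0.  -0.5] q6 -1.33
units [ 0.04 -0.02 -5.17] wz 0.07
```

```bash
python3 -m inch '.04 -.02 -.7 0 0 0;0 0 -.8 0 0 0;0 0 -.8 0 0 0;0 0 -.8 0 0 0;0 0 -.8 0 0 0;0 0 -.6 0 0 0;0 0 -.4 0 0 0;0 0 -.27 0 0 0;0 0 0 0 0 0;0 0 0 0 0 0;0 0 0 0 0 0'
python3 -m inch '0 0 0 0 0 0;0 0 0 0 0 0;0 0 0 0 0 0;0 0 0 0 0 0;0 0 0 0 0 0;0 0 0 0 0 0' 0 15
python3 -c "
from h import *
go(.5415,-.303,3,.041)"
```

```text
t: 4.47
eef_pos: [0.5424, -0.3025, 0.0418]
ee_rot: [-0.323, 1.57, -0.276]
force: [-0.6, 0.0, 0.3]
width: 0.0484
t: 5.22
eef_pos: [0.542, -0.3024, 0.0411]
ee_rot: [-0.458, 1.571, -0.41]
force: [0.2, -0.3, 0.5]
width: 0.0251
t 5.22 pos [ 0.542  -0.3024  0.0411] yaw 2.7 tilt [ 0. -0. -1.] w 0.0251 F [ 0.2 -0.3  0.5] q6 -1.33
units [-0.02 -0.02 -0.  ] wz 0.06
```

```bash
python3 -m inch '0 0 .2 0 0 0;0 0 .5 0 0 0;0 0 .8 0 0 0;0 0 .8 0 0 0;0 0 .8 0 0 0;0 0 .8 0 0 0;0 0 .7 0 0 0;0 0 0 0 0 0;0 0 0 0 0 0' 0 25
python3 -m inch '.04 .5 0 0 0 .06;.04 .9 0 0 0 .06;.04 1 0 0 0 .06;.04 1 0 0 0 .06;.04 1 0 0 0 .06;.04 1 0 0 0 .06;.05 1 0 0 0 .06;.05 1 0 0 0 .06;.05 1 0 0 0 .06;.05 1 0 0 0 .06;.04 1 0 0 0 .06;.04 .75 0 0 0 .06'
python3 -m inch '0 0 0 0 0 0;0 0 0 0 0 0;0 0 0 0 0 0'
python3 - <<'E'
from h import *
go(.5575,.0322,6.3,.042)
p=shot('scene','s2.png');cv2.imwrite('pics/s2c.png',cv2.resize(p['frame'][60:330,180:540,::-1],None,fx=2,fy=2))
E
```

```text
t: 6.35
eef_pos: [0.5416, -0.3021, 0.1789]
ee_rot: [1.863, 1.57, 1.91]
force: [0.7, -0.0, -1.4]
width: 0.0249
t: 7.85
eef_pos: [0.5568, 0.0338, 0.1784]
ee_rot: [-3.043, 1.57, -2.932]
force: [-0.5, -0.2, -1.3]
width: 0.025
t: 8.22
eef_pos: [0.5573, 0.0316, 0.1789]
ee_rot: [-2.867, 1.57, -2.758]
force: [0.1, -0.2, -0.8]
width: 0.0247
t 8.22 pos [0.5573 0.0316 0.1789] yaw 6.26 tilt [-0. -0. -1.] w 0.0247 F [ 0.1 -0.2 -0.8] q6 -1.87
units [ 0.01  0.02 -4.56] wz 0.01
```

View pics/s2c.png

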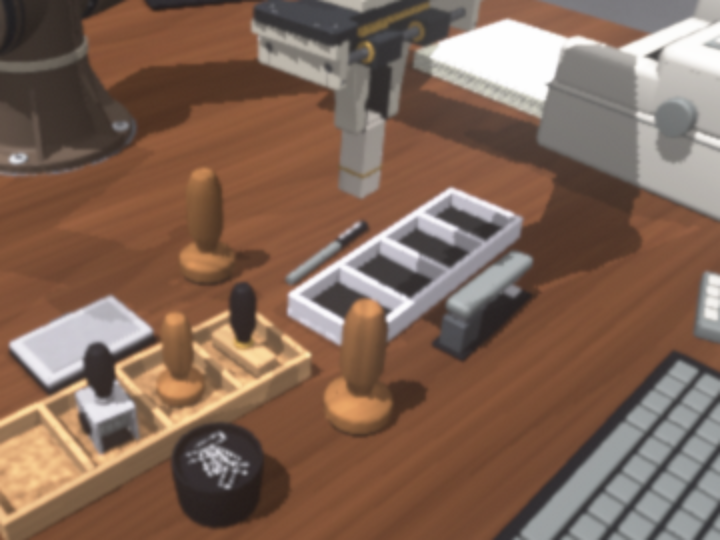

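The seal hangs upright in the jaws (crop 360,160). Lowering it.

```bash
python3 -m inch '0 0.02 -.5 0 0 0;0 0 -.8 0 0 0;0 0 -.8 0 0 0;0 0 -.8 0 0 0;0 0 -.6 0 0 0;0 0 -.4 0 0 0;0 0 -.3 0 0 0;0 0 -.2 0 0 0;0 0 -.1 0 0 0;0 0 -.06 0 0 0;0 0 0 0 0 0;0 0 0 0 0 0'
python3 -c "
from h import *
go(.5575,.0322,6.3,.0412)"
```

```text
t: 9.78
eef_pos: [0.5577, 0.0328, 0.0426]
ee_rot: [0.19, 1.57, 0.3]
force: [0.6, -0.7, -1.6]
width: 0.0253
t 9.78 pos [0.5577 0.0328 0.0426] yaw 6.3 tilt [ 0.  0. -1.] w 0.0253 F [ 0.6 -0.7 -1.6] q6 -1.87
units [-0.01 -0.02 -0.05] wz 0.0
```

```bash
python3 -m inch '0 0 -.03 0 0 0;0 0 -.02 0 0 0;0 0 0 0 0 0;0 0 0 0 0 0'
python3 -m inch '0 0 0 0 0 0;0 0 0 0 0 0;0 0 0 0 0 0;0 0 0 0 0 0' 0.53
python3 -m inch '0 0 .3 0 0 0;0 0 .6 0 0 0;0 0 .8 0 0 0;0 0 .8 0 0 0;0 0 .8 0 0 0;0 0 .8 0 0 0;0 0 .5 0 0 0;0 0 0 0 0 0;0 0 0 0 0 0'
python3 -c "
from h import *
go(.5415,-.230,-1.4,.058)"
```

```text
t: 10.28
eef_pos: [0.5578, 0.0327, 0.041]
ee_rot: [-0.043, 1.57, 0.067]
force: [-0.7, -0.7, 3.1]
width: 0.0253
t: 10.78
eef_pos: [0.5575, 0.0328, 0.0407]
ee_rot: [-3.12, 1.571, -3.01]
force: [0.1, -0.9, -0.4]
width: 0.0465
t: 11.9
eef_pos: [0.557, 0.0327, 0.1779]
ee_rot: [3.118, 1.57, -3.056]
force: [0.2, 0.1, 0.6]
width: 0.0468
t 11.9 pos [0.557  0.0327 0.1779] yaw 6.28 tilt [-0.001 -0.    -1.   ] w 0.0468 F [0.2 0.1 0.6] q6 -1.87
units [-0.52 -8.76 -4.  ] wz -1.54
```

```bash
python3 -m inch '-.05 -.76 0 0 0 -.15;-.05 -1 0 0 0 -.15;-.05 -1 0 0 0 -.15;-.05 -1 0 0 0 -.15;-.05 -1 0 0 0 -.15;-.05 -1 0 0 0 -.15;-.05 -1 0 0 0 -.15;-.05 -1 0 0 0 -.15;-.05 -.6 0 0 0 -.15;-.02 -.4 0 0 0 -.17;0 0 0 0 0 0;0 0 0 0 0 0'
python3 -c "
from h import *
go(.543,-.230,-1.4,.0585)
for n in('top','scene'):
    q=cloud(shot(n)).reshape(-1,3)
    s=q[(abs(q[:,0]-.558)<.03)&(abs(q[:,1]-.0325)<.03)&(q[:,2]>.071)&(q[:,2]<.09)]
    print(n,len(s),s[:,2].max(),cv2.minAreaRect((s[:,:2]*1000).astype(np.float32)))
"
```

```text
t: 13.4
eef_pos: [0.5435, -0.2295, 0.1787]
ee_rot: [1.615, 1.571, 1.593]
force: [-0.4, 1.1, 0.7]
width: 0.0466
t 13.4 pos [ 0.5435 -0.2295  0.1787] yaw -1.28 tilt [-0.  0. -1.] w 0.0466 F [-0.4  1.1  0.7] q6 -1.52
units [-0.02 -0.02 -4.01] wz -0.02
top 96 0.08149671581030749 ((557.1490478515625, 27.53140640258789), (16.30885124206543, 26.067415237426758), 89.75255584716797)
scene 137 0.0800613873737826 ((556.7723388671875, 30.29661750793457), (26.910388946533203, 24.247074127197266), 7.521732807159424)
```

```bash
python3 -m inch '0 0 -.6 0 0 0;0 -.02 -.8 0 0 0;0 0 -.8 0 0 0;0 0 -.7 0 0 0;0 0 -.5 0 0 0;0 0 -.3 0 0 0;0 0 -.2 0 0 0;0 0 -.1 0 0 0;0 0 0 0 0 0;0 0 0 0 0 0;0 0 0 0 0 0'
python3 -m inch '0 0 0 0 0 0;0 0 0 0 0 0;0 0 0 0 0 0;0 0 0 0 0 0;0 0 0 0 0 0;0 0 0 0 0 0' 0 25
python3 -c "
from h import *
go(.543,-.230,-1.4,.0585)
p=shot('scene','s3.png');cv2.imwrite('pics/s3c.png',cv2.resize(p['frame'][110:330,150:440,::-1],None,fx=2.4,fy=2.4))"
```

```text
t: 14.88
eef_pos: [0.5437, -0.2307, 0.0591]
ee_rot: [-0.098, 1.57, -0.12]
force: [-0.9, -0.0, 0.5]
width: 0.0464
t: 15.62
eef_pos: [0.5433, -0.2307, 0.0586]
ee_rot: [2.949, 1.571, 2.926]
force: [-0.5, 0.5, -1.7]
width: 0.0189
t 15.62 pos [ 0.5433 -0.2307  0.0586] yaw -1.31 tilt [-0.  0. -1.] w 0.0189 F [-0.5  0.5 -1.7] q6 -1.52
units [-0.01  0.02 -0.  ] wz -0.02
```

View pics/s3c.png

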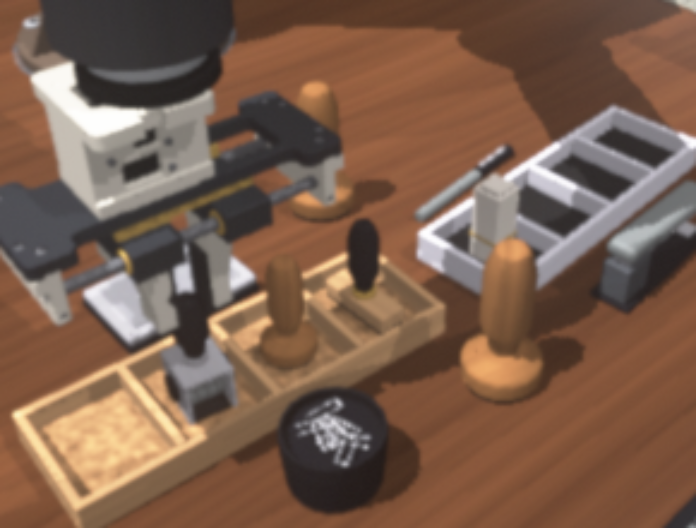

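Width 18.9 mm is less than the 24 mm handle, so the grip may be off. I measure before lifting.

```bash
python3 - <<'E'
from h import *
for n in('scene','top'):
    p=shot(n);q=cloud(p)
    print(n,arm.get_state()['width'].round(4))
    m=arm.masks_of(p,'date_stamp')
    P=q.reshape(-1,3)
    for lo,hi in((.03,.042),(.043,.05),(.05,.06),(.06,.07),(.07,.08),(.08,.09),(.09,.105)):
        s=P[(abs(P[:,0]-.545)<.03)&(abs(P[:,1]+.231)<.03)&(P[:,2]>lo)&(P[:,2]<hi)]
        if len(s): print(lo,len(s),s.min(0).round(4),s.max(0).round(4))
p=arm.grab_frame('scene')
a=cv2.imread('pics/scene0.png')[215:305,195:275];b=p['frame'][215:305,195:275,::-1]
cv2.imwrite('pics/d4.png',cv2.resize(np.hstack([a,b]),None,fx=5,fy=5,interpolation=3))
E
```

```text
Traceback (most recent call last):
AttributeError: 'float' object has no attribute 'round'
```

```bash
python3 - <<'E'
from h import *
for n in('scene','top'):
    p=shot(n);q=cloud(p)
    print(n,arm.get_state()['width'])
    P=q.reshape(-1,3)
    for lo,hi in((.03,.042),(.043,.05),(.05,.06),(.06,.07),(.07,.08),(.08,.09),(.09,.105)):
        s=P[(abs(P[:,0]-.545)<.03)&(abs(P[:,1]+.231)<.03)&(P[:,2]>lo)&(P[:,2]<hi)]
        if len(s): print(lo,len(s),s.min(0).round(4),s.max(0).round(4))
p=arm.grab_frame('scene')
a=cv2.imread('pics/scene0.png')[215:305,195:275];b=p['frame'][215:305,195:275,::-1]
cv2.imwrite('pics/d4.png',cv2.resize(np.hstack([a,b]),None,fx=5,fy=5,interpolation=3))
E
```

```text
scene 0.019094489717433508
0.03 120 [ 0.5202 -0.2526  0.03  ] [ 0.5652 -0.2099  0.042 ]
0.043 310 [ 0.5205 -0.25    0.0434] [ 0.5654 -0.2135  0.05  ]
0.05 47 [ 0.5404 -0.239   0.05  ] [ 0.5507 -0.2249  0.0599]
0.06 37 [ 0.5412 -0.2424  0.0602] [ 0.5534 -0.2241  0.0699]
0.07 72 [ 0.5409 -0.243   0.0702] [ 0.5554 -0.2219  0.08  ]
0.08 77 [ 0.5463 -0.2444  0.0801] [ 0.5551 -0.209   0.09  ]
0.09 306 [ 0.533  -0.257   0.0901] [ 0.5567 -0.2067  0.1049]
top 0.019320543849674958
```

View pics/d4.png

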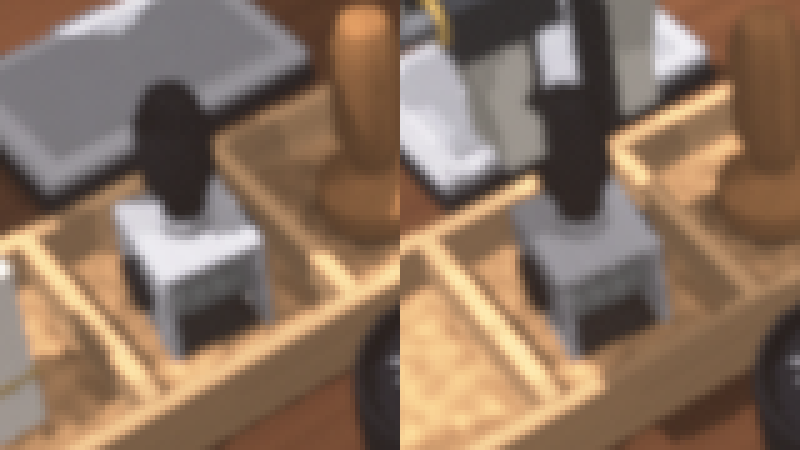

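The stamp has not moved and is centred between the fingers (handle at about x .543, y -.231). I do a small test lift.

```bash
python3 -m inch '0 0 .15 0 0 0;0 0 .2 0 0 0;0 0 .2 0 0 0;0 0 .15 0 0 0;0 0 0 0 0 0;0 0 0 0 0 0' 0 30
python3 - <<'E'
from h import *
p=arm.grab_frame('scene');P=cloud(p).reshape(-1,3)
for lo,hi in((.045,.056),(.056,.066),(.066,.08),(.08,.09),(.09,.1),(.1,.11)):
        s=P[(abs(P[:,0]-.545)<.03)&(abs(P[:,1]+.231)<.03)&(P[:,2]>lo)&(P[:,2]<hi)]
        if len(s): print(lo,len(s),s.min(0).round(4),s.max(0).round(4))
b=p['frame'][185:305,195:275,::-1]
cv2.imwrite('pics/d5.png',cv2.resize(b,None,fx=5,fy=5,interpolation=3))
E
```

```text
t: 16.62
eef_pos: [0.5433, -0.2306, 0.0796]
ee_rot: [2.563, 1.571, 2.54]
force: [-0.4, -0.1, -1.4]
width: 0.0184
0.045 156 [ 0.5216 -0.2525  0.045 ] [ 0.5652 -0.2165  0.0558]
0.056 148 [ 0.5193 -0.2523  0.0562] [ 0.5647 -0.2101  0.066 ]
0.066 290 [ 0.5216 -0.251   0.066 ] [ 0.5643 -0.2131  0.0796]
0.08 35 [ 0.5401 -0.2426  0.0804] [ 0.5542 -0.2228  0.0898]
0.09 81 [ 0.5419 -0.2432  0.09  ] [ 0.5562 -0.2218  0.1   ]
0.1 79 [ 0.5439 -0.243   0.1   ] [ 0.5549 -0.2211  0.1099]
```

View pics/d5.png

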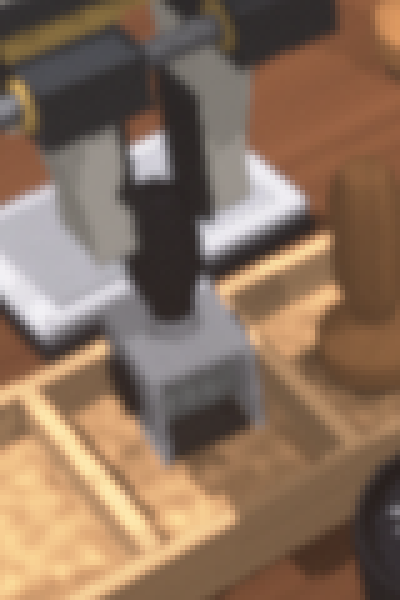

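It lifted straight and upright by 21 mm. On to the third compartment.

```bash
python3 -m inch '0 0 .3 0 0 0;0 0 .6 0 0 0;0 0 .7 0 0 0;0 0 .7 0 0 0;0 0 .6 0 0 0;0 0 .4 0 0 0;0 0 0 0 0 0;0 0 0 0 0 0'
python3 -m inch '.02 .5 0 0 0 .12;.02 .9 0 0 0 .12;.02 1 0 0 0 .13;.02 1 0 0 0 .13;.02 1 0 0 0 .13;.02 1 0 0 0 .13;.02 1 0 0 0 .13;.02 1 0 0 0 .13;.02 1 0 0 0 .13;.02 1 0 0 0 .13;.01 1 0 0 0 .12;.01 .68 0 0 0 .12'
python3 -m inch '0 0 0 0 0 0;0 0 0 0 0 0;0 0 0 0 0 0'
python3 - <<'E'
from h import *
go(.5498,.1018,6.3,.0595)
E
```

```text
t: 17.68
eef_pos: [0.543, -0.2305, 0.178]
ee_rot: [2.76, 1.57, 2.737]
force: [-0.1, 0.1, -1.9]
width: 0.0186
t: 19.18
eef_pos: [0.5495, 0.1034, 0.1783]
ee_rot: [-2.866, 1.57, -2.754]
force: [0.2, -0.8, -1.0]
width: 0.0188
t: 19.55
eef_pos: [0.55, 0.1011, 0.1787]
ee_rot: [-2.737, 1.571, -2.628]
force: [-0.2, -0.2, -1.0]
width: 0.0187
t 19.55 pos [0.55   0.1011 0.1787] yaw 6.25 tilt [-0. -0. -1.] w 0.0187 F [-0.2 -0.2 -1. ] q6 -1.99
units [-0.01  0.02 -3.97] wz 0.01
```

```bash
python3 -m inch '0 0.02 -.5 0 0 0;0 0 -.7 0 0 0;0 0 -.7 0 0 0;0 0 -.6 0 0 0;0 0 -.5 0 0 0;0 0 -.4 0 0 0;0 0 -.25 0 0 0;0 0 -.15 0 0 0;0 0 -.1 0 0 0;0 0 -.05 0 0 0;0 0 0 0 0 0;0 0 0 0 0 0'
python3 -m inch '0 0 -.02 0 0 0;0 0 -.02 0 0 0;0 0 0 0 0 0;0 0 0 0 0 0'
python3 -c "
from h import *
go(.5498,.1018,6.3,.0586)"
```

```text
t: 21.05
eef_pos: [0.5502, 0.1025, 0.0605]
ee_rot: [0.36, 1.57, 0.47]
force: [0.3, 0.2, -1.3]
width: 0.0188
t: 21.55
eef_pos: [0.5501, 0.1023, 0.0591]
ee_rot: [1.419, 1.571, 1.529]
force: [-0.3, -0.3, -0.6]
width: 0.0187
t 21.55 pos [0.5501 0.1023 0.0591] yaw 6.29 tilt [ 0.  0. -1.] w 0.0187 F [-0.3 -0.3 -0.6] q6 -1.99
units [-0.01 -0.02 -0.02] wz 0.0
```

```bash
python3 -m inch '0 0 -.02 0 0 0;0 0 -.02 0 0 0;0 0 0 0 0 0;0 0 0 0 0 0'
python3 -m inch '0 0 0 0 0 0;0 0 0 0 0 0;0 0 0 0 0 0;0 0 0 0 0 0;0 0 0 0 0 0' 0.53
python3 -m inch '0 0 .3 0 0 0;0 0 .6 0 0 0;0 0 .8 0 0 0;0 0 .8 0 0 0;0 0 .8 0 0 0;0 0 .5 0 0 0;0 0 .2 0 0 0;0 0 0 0 0 0;0 0 0 0 0 0'
python3 -c "
from h import *
go(.5435,-.1605,-1.4,.046)"
```

```text
t: 22.05
eef_pos: [0.5505, 0.1026, 0.0584]
ee_rot: [0.212, 1.57, 0.322]
force: [-1.2, 0.8, 4.8]
width: 0.0187
t: 22.68
eef_pos: [0.55, 0.1023, 0.0577]
ee_rot: [-2.734, 1.571, -2.624]
force: [-0.1, 0.2, 0.2]
width: 0.0465
t: 23.8
eef_pos: [0.5495, 0.1022, 0.1769]
ee_rot: [-2.889, 1.569, -2.779]
force: [-0.0, 1.4, 0.4]
width: 0.0464
t 23.8 pos [0.5495 0.1022 0.1769] yaw 6.29 tilt [-0.001 -0.001 -1.   ] w 0.0464 F [-0.   1.4  0.4] q6 -1.99
units [-0.2  -8.76 -4.36] wz -1.54
```

```bash
python3 -m inch '-.02 -.74 0 0 0 -.15;-.02 -1 0 0 0 -.15;-.02 -1 0 0 0 -.15;-.02 -1 0 0 0 -.15;-.02 -1 0 0 0 -.15;-.02 -1 0 0 0 -.15;-.02 -1 0 0 0 -.15;-.02 -1 0 0 0 -.15;-.02 -.6 0 0 0 -.15;-.02 -.4 0 0 0 -.17;0 0 0 0 0 0;0 0 0 0 0 0'
python3 - <<'E'
from h import *
go(.5435,-.160,-1.4,.048)
p=arm.grab_frame('scene');cv2.imwrite('pics/s6c.png',cv2.resize(p['frame'][130:330,180:470,::-1],None,fx=2.4,fy=2.4))
P=cloud(p).reshape(-1,3)
for lo,hi in((.036,.05),(.05,.09)):
        s=P[(np.hypot(P[:,0]-.55,P[:,1]-.1018)<.035)&(P[:,2]>lo)&(P[:,2]<hi)]
        print(lo,len(s),s.min(0).round(4),s.max(0).round(4))
E
```

```text
t: 25.3
eef_pos: [0.5441, -0.1594, 0.1778]
ee_rot: [1.612, 1.571, 1.589]
force: [0.1, 0.3, -0.5]
width: 0.0462
t 25.3 pos [ 0.5441 -0.1594  0.1778] yaw -1.28 tilt [-0.  0. -1.] w 0.0462 F [ 0.1  0.3 -0.5] q6 -1.65
units [-0.02 -0.02 -4.33] wz -0.02
0.036 231 [0.5289 0.08   0.0362] [0.5699 0.1188 0.05  ]
0.05 171 [0.5397 0.0894 0.0508] [0.5624 0.1077 0.0899]
```

View pics/s6c.png

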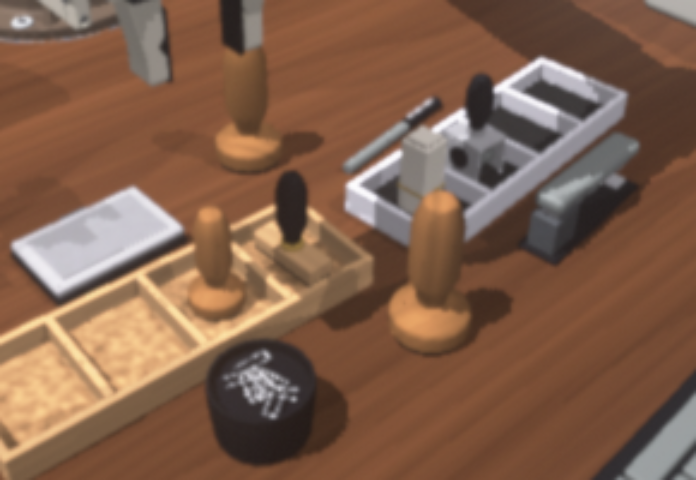

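Seal (crop 425,170) and date (480,125) stand upright in the new rack's two right compartments. Next I take the round stamp.

```bash
python3 -m inch '0 0 -.6 0 0 0;0 -.02 -.8 0 0 0;0 0 -.8 0 0 0;0 0 -.7 0 0 0;0 0 -.6 0 0 0;0 0 -.4 0 0 0;0 0 -.3 0 0 0;0 0 -.13 0 0 0;0 0 0 0 0 0;0 0 0 0 0 0;0 0 0 0 0 0'
python3 -m inch '0 0 0 0 0 0;0 0 0 0 0 0;0 0 0 0 0 0;0 0 0 0 0 0;0 0 0 0 0 0;0 0 0 0 0 0' 0 25
python3 -m inch '0 0 .15 0 0 0;0 0 .2 0 0 0;0 0 .2 0 0 0;0 0 .15 0 0 0;0 0 0 0 0 0;0 0 0 0 0 0' 0 30
python3 - <<'E'
from h import *
p=arm.grab_frame('scene');P=cloud(p).reshape(-1,3)
b=p['frame'][165:295,225:320,::-1]
cv2.imwrite('pics/d7.png',cv2.resize(b,None,fx=4,fy=4,interpolation=3))
E
```

```text
t: 26.72
eef_pos: [0.5443, -0.1605, 0.0484]
ee_rot: [0.02, 1.57, -0.002]
force: [0.4, 0.2, -0.2]
width: 0.0466
t: 27.48
eef_pos: [0.544, -0.1604, 0.0479]
ee_rot: [3.119, 1.571, 3.096]
force: [0.1, 0.2, -1.1]
width: 0.0227
t: 28.22
eef_pos: [0.5439, -0.1604, 0.0689]
ee_rot: [2.792, 1.571, 2.769]
force: [0.2, -0.2, -0.4]
width: 0.0226
```

View pics/d7.png

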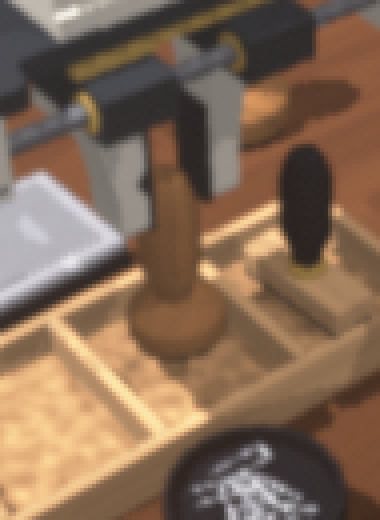

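```bash
python3 -m inch '0 0 .3 0 0 0;0 0 .6 0 0 0;0 0 .8 0 0 0;0 0 .8 0 0 0;0 0 .7 0 0 0;0 0 .5 0 0 0;0 0 0 0 0 0;0 0 0 0 0 0'
python3 -m inch '0 .5 0 0 0 .12;0 .9 0 0 0 .12;0 1 0 0 0 .13;0 1 0 0 0 .13;-.02 1 0 0 0 .13;-.02 1 0 0 0 .13;-.02 1 0 0 0 .13;0 1 0 0 0 .13;0 1 0 0 0 .13;0 1 0 0 0 .13;0 1 0 0 0 .12;0 .66 0 0 0 .12'
python3 -m inch '0 0 0 0 0 0;0 0 0 0 0 0;0 0 0 0 0 0'
python3 -c "
from h import *
go(.5422,.1714,6.3,.049)"
```

```text
t: 29.28
eef_pos: [0.5435, -0.1603, 0.1791]
ee_rot: [2.924, 1.57, 2.901]
force: [-0.5, -0.5, -1.5]
width: 0.0225
t: 30.78
eef_pos: [0.5416, 0.173, 0.1792]
ee_rot: [-2.746, 1.57, -2.634]
force: [0.0, 0.3, -1.3]
width: 0.0225
t: 31.15
eef_pos: [0.5422, 0.1707, 0.18]
ee_rot: [-2.735, 1.571, -2.626]
force: [0.3, -0.1, -0.9]
width: 0.0227
t 31.15 pos [0.5422 0.1707 0.18  ] yaw 6.25 tilt [-0. -0. -1.] w 0.0227 F [ 0.3 -0.1 -0.9] q6 -2.11
units [ 0.    0.02 -4.37] wz 0.01
```

```bash
python3 -m inch '0 0.02 -.5 0 0 0;0 0 -.8 0 0 0;0 0 -.8 0 0 0;0 0 -.7 0 0 0;0 0 -.55 0 0 0;0 0 -.4 0 0 0;0 0 -.25 0 0 0;0 0 -.15 0 0 0;0 0 -.1 0 0 0;0 0 -.08 0 0 0;0 0 0 0 0 0;0 0 0 0 0 0'
python3 -m inch '0 0 -.02 0 0 0;0 0 -.02 0 0 0;0 0 -.02 0 0 0;0 0 0 0 0 0;0 0 0 0 0 0'
```

```text
t: 32.65
eef_pos: [0.5424, 0.172, 0.0503]
ee_rot: [0.451, 1.57, 0.561]
force: [0.5, 0.5, -1.0]
width: 0.0228
t: 33.28
eef_pos: [0.5423, 0.1719, 0.0483]
ee_rot: [-1.915, 1.571, -1.805]
force: [-0.4, 0.3, 0.5]
width: 0.0227
```

```bash
python3 -m inch '0 0 -.02 0 0 0;0 0 -.01 0 0 0;0 0 0 0 0 0;0 0 0 0 0 0'
python3 -m inch '0 0 0 0 0 0;0 0 0 0 0 0;0 0 0 0 0 0;0 0 0 0 0 0;0 0 0 0 0 0' 0.53
python3 -m inch '0 0 .3 0 0 0;0 0 .6 0 0 0;0 0 .8 0 0 0;0 0 .8 0 0 0;0 0 .8 0 0 0;0 0 .7 0 0 0;0 0 .4 0 0 0;0 0 0 0 0 0;0 0 0 0 0 0'
python3 -c "
from h import *
go(.5435,-.0905,2.7,.048)"
```

```text
t: 33.78
eef_pos: [0.5425, 0.1721, 0.0477]
ee_rot: [0.335, 1.57, 0.445]
force: [0.4, 0.6, 2.4]
width: 0.0224
t: 34.4
eef_pos: [0.5422, 0.1719, 0.0473]
ee_rot: [-2.72, 1.571, -2.611]
force: [-1.2, -0.5, 0.3]
width: 0.0464
t: 35.52
eef_pos: [0.5417, 0.1717, 0.1785]
ee_rot: [-2.866, 1.57, -2.756]
force: [0.5, 0.1, -0.9]
width: 0.0466
t 35.52 pos [0.5417 0.1717 0.1785] yaw 6.29 tilt [-0.001 -0.    -1.   ] w 0.0466 F [ 0.5  0.1 -0.9] q6 -2.11
units [ 0.06 -8.74 -4.35] wz -0.72
```

```bash
python3 -m inch '.01 -.74 0 0 0 -.07;.01 -1 0 0 0 -.07;.01 -1 0 0 0 -.07;.01 -1 0 0 0 -.07;0 -1 0 0 0 -.07;0 -1 0 0 0 -.07;0 -1 0 0 0 -.07;0 -1 0 0 0 -.07;0 -.6 0 0 0 -.07;0 -.4 0 0 0 -.09;0 0 0 0 0 0;0 0 0 0 0 0'
python3 - <<'E'
from h import *
go(.5435,-.0903,2.7,.048)
p=arm.grab_frame('scene');cv2.imwrite('pics/s8c.png',cv2.resize(p['frame'][130:330,180:470,::-1],None,fx=2.4,fy=2.4))
P=cloud(p).reshape(-1,3)
for lo,hi in((.036,.05),(.05,.09)):
        s=P[(np.hypot(P[:,0]-.5422,P[:,1]-.1714)<.03)&(P[:,2]>lo)&(P[:,2]<hi)]
        print(lo,len(s),s.min(0).round(4),s.max(0).round(4))
E
```

```text
t: 37.02
eef_pos: [0.5435, -0.0898, 0.1793]
ee_rot: [1.986, 1.571, 2.034]
force: [-0.0, 0.4, -0.9]
width: 0.0464
t 37.02 pos [ 0.5435 -0.0898  0.1793] yaw 2.71 tilt [-0.  0. -1.] w 0.0464 F [-0.   0.4 -0.9] q6 -1.72
units [ 0.   -0.02 -4.38] wz -0.0
0.036 44 [0.5351 0.159  0.0363] [0.5542 0.1747 0.05  ]
0.05 218 [0.5309 0.1573 0.05  ] [0.5544 0.1806 0.0898]
```

View pics/s8c.png

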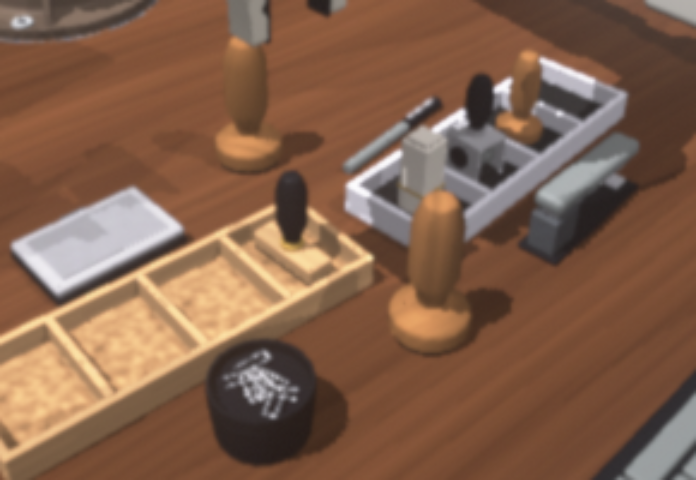

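The round stamp stands upright in the second compartment (crop 525,95). The oblong is last (290,215).

```bash
python3 -m inch '0 0 -.6 0 0 0;0 -.02 -.8 0 0 0;0 0 -.8 0 0 0;0 0 -.7 0 0 0;0 0 -.6 0 0 0;0 0 -.4 0 0 0;0 0 -.3 0 0 0;0 0 -.18 0 0 0;0 0 0 0 0 0;0 0 0 0 0 0;0 0 0 0 0 0'
python3 -m inch '0 0 0 0 0 0;0 0 0 0 0 0;0 0 0 0 0 0;0 0 0 0 0 0;0 0 0 0 0 0;0 0 0 0 0 0' 0 25
python3 -m inch '0 0 .15 0 0 0;0 0 .2 0 0 0;0 0 .2 0 0 0;0 0 .15 0 0 0;0 0 0 0 0 0;0 0 0 0 0 0' 0 30
python3 - <<'E'
from h import *
p=arm.grab_frame('scene')
b=p['frame'][145:275,255:350,::-1]
cv2.imwrite('pics/d9.png',cv2.resize(b,None,fx=4,fy=4,interpolation=3))
E
```

```text
t: 38.45
eef_pos: [0.5438, -0.0909, 0.0484]
ee_rot: [0.066, 1.57, 0.113]
force: [-0.1, -0.0, -0.3]
width: 0.0462
t: 39.2
eef_pos: [0.5434, -0.0909, 0.0479]
ee_rot: [-3.076, 1.571, -3.029]
force: [-0.1, -0.7, -0.4]
width: 0.0194
t: 39.95
eef_pos: [0.5433, -0.0908, 0.0689]
ee_rot: [2.415, 1.571, 2.462]
force: [-0.1, -0.1, -1.1]
width: 0.0195
```

View pics/d9.png

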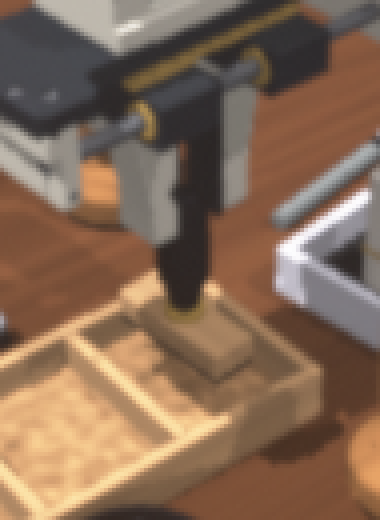

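It is held upright and clear of the floor. I carry it to the leftmost compartment.

```bash
python3 -m inch '0 0 .3 0 0 0;0 0 .6 0 0 0;0 0 .8 0 0 0;0 0 .8 0 0 0;0 0 .7 0 0 0;0 0 .5 0 0 0;0 0 0 0 0 0;0 0 0 0 0 0'
python3 -m inch '-.02 .5 0 0 0 .06;-.02 .9 0 0 0 .06;-.02 1 0 0 0 .06;-.02 1 0 0 0 .06;-.03 1 0 0 0 .06;-.03 1 0 0 0 .06;-.03 1 0 0 0 .06;-.03 1 0 0 0 .06;-.03 1 0 0 0 .06;-.03 1 0 0 0 .06;-.02 1 0 0 0 .06;-.02 .68 0 0 0 .06'
python3 -m inch '0 0 0 0 0 0;0 0 0 0 0 0;0 0 0 0 0 0'
python3 -c "
from h import *
go(.5345,.241,6.3,.049)"
```

```text
t: 41.0
eef_pos: [0.5429, -0.0908, 0.1792]
ee_rot: [2.963, 1.57, 3.01]
force: [-0.1, -0.0, -1.3]
width: 0.0195
t: 42.5
eef_pos: [0.5337, 0.2431, 0.1792]
ee_rot: [-2.62, 1.57, -2.509]
force: [0.8, -0.5, -0.3]
width: 0.0195
t: 42.88
eef_pos: [0.5344, 0.2408, 0.18]
ee_rot: [-2.742, 1.571, -2.633]
force: [-0.9, 0.2, -0.2]
width: 0.0192
t 42.88 pos [0.5344 0.2408 0.18  ] yaw 6.25 tilt [-0. -0. -1.] w 0.0192 F [-0.9  0.2 -0.2] q6 -2.22
units [ 0.    0.01 -4.37] wz 0.01
```

```bash
python3 -m inch '0 0.01 -.5 0 0 0;0 0 -.8 0 0 0;0 0 -.8 0 0 0;0 0 -.7 0 0 0;0 0 -.55 0 0 0;0 0 -.4 0 0 0;0 0 -.25 0 0 0;0 0 -.15 0 0 0;0 0 -.1 0 0 0;0 0 -.08 0 0 0;0 0 0 0 0 0;0 0 0 0 0 0'
python3 -m inch '0 0 -.02 0 0 0;0 0 -.02 0 0 0;0 0 -.02 0 0 0;0 0 -.02 0 0 0;0 0 0 0 0 0;0 0 0 0 0 0'
```

```text
t: 44.38
eef_pos: [0.5346, 0.2419, 0.0503]
ee_rot: [0.519, 1.57, 0.629]
force: [0.5, 0.0, -0.4]
width: 0.0192
t: 45.12
eef_pos: [0.5345, 0.2419, 0.0478]
ee_rot: [0.565, 1.571, 0.675]
force: [-0.8, -0.4, 1.0]
width: 0.0193
```

```bash
python3 -m inch '0 0 -.01 0 0 0;0 0 -.01 0 0 0;0 0 0 0 0 0;0 0 0 0 0 0'
python3 -m inch '0 0 0 0 0 0;0 0 0 0 0 0;0 0 0 0 0 0;0 0 0 0 0 0;0 0 0 0 0 0' 0.53
python3 -m inch '0 0 .3 0 0 0;0 0 .6 0 0 0;0 0 .8 0 0 0;0 0 .8 0 0 0;0 0 .8 0 0 0;0 0 .8 0 0 0;0 0 .6 0 0 0;0 0 0 0 0 0'
python3 -m inch '0 -1 0 0 0 0;0 -1 0 0 0 0;0 -1 0 0 0 0;0 -1 0 0 0 0;0 -1 0 0 0 0;0 -1 0 0 0 0;0 -1 0 0 0 0;0 -1 0 0 0 0;0 -1 0 0 0 0;0 -1 0 0 0 0;0 -1 0 0 0 0;0 -1 0 0 0 0'
python3 -m inch '0 -.5 0 0 0 0;0 0 0 0 0 0;0 0 0 0 0 0'
cat > c.py <<'E'
from h import *
c=np.array([.546,.1366]);a=np.radians(6.3);R=np.array([[np.cos(a),-np.sin(a)],[np.sin(a),np.cos(a)]])
for n in('top','scene'):
    p=shot(n,n+'_end.png');P=cloud(p).reshape(-1,3);P=P[~np.isnan(P[:,0])]
    L=(P[:,:2]-c)@R
    r=P[(abs(P[:,2]-.0255)<.003)&(abs(L[:,0])<.055)&(abs(L[:,1])<.15)]
    print(n,'rack',cv2.minAreaRect((r[:,:2]*1000).astype(np.float32)))
    for nm,y in(('oblong',.105),('round',.035),('date',-.035),('seal',-.105)):
        m=(abs(L[:,0])<.03)&(abs(L[:,1]-y)<.03)&(P[:,2]>.03)
        z=P[m,2].max();t=L[m&(P[:,2]>z-.008)]
        print(nm,'topz',z.round(4),'top local',t.mean(0).round(4),'all',np.percentile(L[m],[2,98],axis=0).round(4).tolist())
    for t in('ink_pad','clip_cup','stapler','pen'):
        o=arm.masks_of(p,t)
        if o: print(t,o[0]['confidence'].__round__(2),(np.array(o[0]['extent'])*[640,400,640,400]).round().tolist())
a=cv2.imread('pics/top_end.png')[120:260,180:360]; b=cv2.imread('pics/scene_end.png')[130:270,300:480]
cv2.imwrite('pics/end.png',cv2.resize(np.hstack([a,b]),None,fx=2.2,fy=2.2,interpolation=3))
E
python3 c.py
```

```text
t: 45.62
eef_pos: [0.5347, 0.2421, 0.0477]
ee_rot: [0.479, 1.57, 0.589]
force: [-2.1, 0.4, 5.3]
width: 0.0197
t: 46.25
eef_pos: [0.5344, 0.2418, 0.0469]
ee_rot: [-2.486, 1.571, -2.376]
force: [-0.3, -0.5, 0.0]
width: 0.0467
t: 47.25
eef_pos: [0.5353, 0.2424, 0.1902]
ee_rot: [0.55, 1.567, 0.66]
force: [0.1, 0.2, -0.7]
width: 0.0465
t: 48.75
eef_pos: [0.5339, -0.1191, 0.1875]
ee_rot: [2.945, 1.57, 3.055]
force: [0.4, 0.4, 0.4]
width: 0.0462
t: 49.12
eef_pos: [0.5344, -0.1327, 0.1879]
ee_rot: [2.482, 1.57, 2.592]
force: [-0.1, 0.2, 0.5]
width: 0.0466
top rack ((0.0, 0.0), (0.0, 0.0), 0.0)Traceback (most recent call last):
  File "c.py", line 10, in <module>
    z=P[m,2].max();t=L[m&(P[:,2]>z-.008)]
    return umr_maximum(a, axis, None, out, keepdims, initial, where)
ValueError: zero-size array to reduction operation maximum which has no identity
```

```bash
python3 -m inch '-.4 -1 0 0 0 0;-.5 -1 0 0 0 0;-.5 -1 0 0 0 0;-.5 -1 0 0 0 0;-.5 -1 0 0 0 0;-.5 -1 0 0 0 0;-.5 -1 0 0 0 0;-.5 -1 0 0 0 0;-.5 -1 0 0 0 0;-.5 -1 0 0 0 0;-.5 -1 0 0 0 0;-.5 -1 0 0 0 0'
python3 -m inch '0 -.5 0 0 0 0;0 0 0 0 0 0;0 0 0 0 0 0'
python3 c.py
```

```text
t: 50.68
eef_pos: [0.3576, -0.4935, 0.1881]
ee_rot: [-0.237, 1.571, -0.126]
force: [-0.2, 0.3, -0.3]
width: 0.0462
t: 51.05
eef_pos: [0.3581, -0.5073, 0.188]
ee_rot: [1.495, 1.57, 1.606]
force: [0.1, -0.2, 0.6]
width: 0.0462
top rack ((546.2857055664062, 136.75927734375), (97.47842407226562, 286.24786376953125), 6.194236755371094)
oblong topz 0.0918 top local [-0.0014  0.1054] all [[-0.012, 0.0952], [0.0088, 0.1147]]
round topz 0.0951 top local [-0.001   0.0357] all [[-0.0131, 0.0237], [0.0088, 0.0458]]
date topz 0.1021 top local [-0.0011 -0.0343] all [[-0.0204, -0.0542], [0.0173, -0.0155]]
seal topz 0.0815 top local [-0.0019 -0.1047] all [[-0.014, -0.1174], [0.0116, -0.0927]]
ink_pad 0.9 [419.0, 245.0, 52.0, 40.0]
clip_cup 0.85 [419.0, 143.0, 30.0, 30.0]
stapler 0.89 [271.0, 148.0, 59.0, 25.0]
pen 0.71 [284.0, 231.0, 63.0, 14.0]
scene rack ((546.1834716796875, 135.86204528808594), (97.91131591796875, 289.7370300292969), 6.3124003410339355)
oblong topz 0.0909 top local [0.0008 0.102 ] all [[-0.0097, 0.0936], [0.0107, 0.1092]]
round topz 0.0936 top local [0.0009 0.0324] all [[-0.0096, 0.0219], [0.0121, 0.0413]]
date topz 0.1011 top local [ 0.0013 -0.038 ] all [[-0.0189, -0.0553], [0.0193, -0.0212]]
seal topz 0.0795 top local [ 0.0015 -0.1088] all [[-0.013, -0.1197], [0.0124, -0.0944]]
ink_pad 0.79 [221.0, 232.0, 76.0, 51.0]
clip_cup 0.74 [290.0, 298.0, 46.0, 58.0]
stapler 0.72 [421.0, 213.0, 49.0, 59.0]
pen 0.6 [345.0, 187.0, 43.0, 36.0]
```

View pics/end.png

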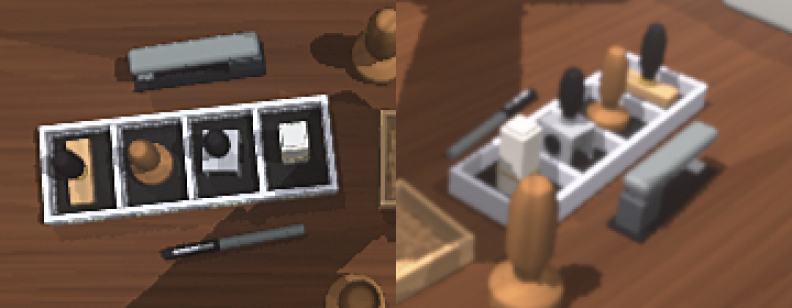

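All four stamps stand upright and centred to within about 4 mm, in the order oblong, round, date, seal. The bystanders have not moved. Handing in.

```bash
python3 -c "
from station import arm
print(arm.job_done())"
```

```text
the job is handed in; nothing more can be done
None
```

All four stamps are now in the metal rack in their original order, left to right: oblong, round (the smallest of the three), date, seal. I lowered each one until the wrist force showed it touching the floor, then opened the fingers. I handed the job in at about 51 s of the 96 s allowed, and no verdict was reported.

- **Position:** both cameras put every stamp within about 4 mm sideways and 2 mm front to back of the middle of its compartment. The two cameras differ from each other by 2–4 mm.
- **Standing on the floor:** the top heights match stamps standing on the rack floor, within about 3 mm. In the pictures all four look upright, with the gripper well clear.
- **Bystanders:** the ink pad, clip cup, stapler and pen were detected within about 3 pixels of where they were at the start, wherever both pictures showed them. The top camera missed the pen at the start, so the pen was compared in the other camera only.
- **Odd reading:** the gripper closed to about 19 mm on the date and oblong handles, which should be 24 mm thick, and to 22.6 mm on the round one (26 mm). I checked each of the three with a small test lift; all rose straight and upright.

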